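# Load the sample warmer and click its timer to five

### The arm

A 6-joint arm with a two-finger parallel gripper is mounted at the origin on a cart in front of the work surface, level with it; the furniture and walls round the work are solid. World frame = base frame: x ahead of the robot, y to its left, z up, the work surface at z = 0. Lengths are in m, angles in rad, forces in N, time in s.
With the tool pointing down it reaches from about 0.325 to 0.875 m from the base axis. Payload 4.4 kg.
Tool frame: the origin (TCP) lies between the finger pads; the fingertips stand 17 mm ahead of it and the grasp point (between the pads) lies 2 mm behind it; z points along the fingers, y is the line along which they close (so a half turn about z gives the same grasp; the last joint's range is limited). The gripper opens to 85 mm and grips with 20 to 120 N. Pads are 22 mm wide; open, the fingers measure 114 mm over their backs; the gripper's body (76 mm by 85 mm) begins 54 mm behind the grasp point. The pads swing forward as they close: fully open they stand 13 mm farther back than shut.
Start: joints at [-1.478, 0.207, 1.542, -0, 1.393, -0.15], TCP at [0.138, -0.558, 0.21] pointing down, gripper open.
Joint ranges: [-2.73, 2.73], [-0.86, 2.22], [0.23, 2.46], [-1.11, 4.25], [0.08, 2.63], [-2.82, 2.82]. Speed limits (rad/s): [2.79, 2.79, 3.14, 3.14, 3.14, 3.14].

### API

Orientations are given as a unit quaternion [w, x, y, z].
In Python, from rig import manip gives the robot as it stands.
- The arm moves only by the shell command python3 nudge.py [OPENING] [FORCE], which reads ROWS from standard input. ROWS is a JSON list that holds a single list of rows (three levels of brackets), with 1 to 8 rows, each of 6 numbers: dx, dy, dz in m, then a rotation vector rx, ry, rz in rad; each row shifts and turns the commanded pose from where the row before left it, along the tool's axes as they then stand; what a row does not reach is not made up. A row lasts 1/12 s, in which the tool goes at most 0.0417 m and 0.125 rad, less where a joint would pass 70% of its speed; a pose out of reach is approached as far as the arm can. OPENING is the finger opening in m, set as the command begins (- or left out keeps the last). The fingers move at their own pace and stop on an object; FORCE is the grip in N (left out, the last holds). Time passes only in rows, so rows that do not move let the fingers close. It prints the time, the measured TCP pose, the force, the opening and the grip force at its end. Input that does not fit is refused with a message, and nothing moves.
- manip.sense(): the state, without advancing time (a new reading comes with each control period).
- manip.camera(name): name is "scene" or "side" or "wrist"; returns a dict with "color" (400x640x3 uint8, red, green, blue), "z_map" (400x640 float32, m along the optical axis (not along the pixel's ray), 0 where there is no reading), "mtx" (3x3 intrinsics, pixels), "k1" (the pictures are not rectified: a ray, as slopes to the right and down, at radius r is drawn at 1 + k1 r^2 times it, then the intrinsics apply), "xyz" and "attitude" of the camera in the world. Camera axes: x right, y down, z forward; pixel columns grow to the right and rows downward; lengths in m; the calibration is good to about 2 mm. A picture is of the moment at which its call begins.
- manip.hand_in(): hands the job in; it is judged then, once.
The state is a dict: "time_s": time; "qpos": joint angles; "dq": joint speeds; "joint_efforts": joint torques, N m; "tcp_pos": TCP position; "tool_rot": TCP orientation; "contact_force": force on the tool from outside, world axes, zero at the start; "moment": the same for the moment, N m; "opening": finger opening in m; "grasp_force": force on a finger pad.
Only numpy, scipy, OpenCV 4.12 (cv2) and the standard library are available. Lean on these libraries where they do the work, as an engineer would, in place of code of your own. Each camera call takes 0.05 s, during which the arm holds its last target. There are 200 camera calls.

### The job

Lift the larger of the two round-bottomed steel flasks by its neck from its rubber rest ring and lower it, without letting it drop, into the steel ring cradle of the sample warmer, so that it sits centred and upright. Then set the warmer's timer knob: turn it back anticlockwise to its stop, then exactly five clicks clockwise, and let go. Leave the small flask, the squeeze bottle and the salt shaker standing where they are.

Things in the scene. Friction and masses are not known exactly. Their poses are not given: they have to be found in the camera images.
- large_flask: larger round-bottomed steel flask, 0.2 to 0.45 kg, heavy-bottomed: ball 90 mm across; straight neck 34 mm across, bare from 45 to 99 mm above the origin, then a 38 mm lip with its top at 105 mm. Origin at the ball's centre, z up the neck; round about z. Starts upright in a fixed black rubber ring (88 mm across, 16 mm high), origin 47 mm above the table
- small_flask: smaller flask of the same make, ball 64 mm, neck 28 mm across, 110 mm tall, origin at the ball's centre, in its own fixed rubber ring (64 mm across, 16 mm high). The two places may be swapped. Leave it alone
- warmer: sample warmer, a fixed steel box 250 mm long (its x), 120 mm wide (its y), 50 mm high; origin at the centre of its underside on the table, z up. Its -x end, roughly towards the robot, carries the timer knob on its top, its +x end the ring cradle, 140 mm apart
- cradle_seat (a point): where the centre of the large flask's ball lies when it is seated in the cradle: 104 mm above the table on the cradle's axis. The cradle is a level ring of 10 mm round steel bar (64 mm inside, 84 mm outside) on four short posts on the warmer, its top 75 mm above the table
- timer_grip (a point): point on the upright axis of the timer knob at grip height, 86 mm above the table. The knob is a black disc 66 mm across, its top 64 mm above the table, with an upright grip bar across the axis, 62 mm long, 16 mm wide, top 100 mm above the table; a white line on the bar's top marks its pointer end
- timer (a joint): knob angle (rad), grows clockwise seen from above. 0 = anticlockwise stop, with the pointer end towards the warmer's -x, at the longest mark on the housing. One click = 24 degrees (0.419 rad), 8 clicks, each with a mark; the knob springs into the nearest click (up to 0.12 N m) and stays there. Starts at click 1, 2 or 3
- squeeze_bottle: standing white squeeze bottle, 57 mm across, 190 mm high, origin at the centre of its underside; leave it alone
- salt_shaker: standing jar with a dark cap, 44 mm across, 96 mm high, origin at the centre of its underside; leave it alone

How it is judged:
By the outcome, as a careful person would: the job done as asked, in the order asked, and still so for the second after the job is handed in, with the robot touching nothing.
It also fails if it takes over 67 s, if anything falls off the work surface, if the arm or the gripper's body presses on something with over 40 N, if the wrist force passes 120 N, or if a joint passes its speed limit or range.

## Working session

There is one attempt and no reset: what is moved stays moved. The work goes in short steps, Python scripts to look and compute and a shell command to move; the robot and the scene stay as the last step left them, time stands still between calls to the robot, and variables do not carry over. Pictures are saved under pics/ and viewed, at most 10 in all, crops included, and the job is handed in when it is done.

```bash
ls; mkdir -p pics
python3 - <<'E'
from rig import manip
import cv2,numpy as np
for n in("scene","side"):
    c=manip.camera(n); cv2.imwrite(f"pics/{n}0.png",c["color"][:,:,::-1]); np.savez(f"{n}0.npz",**c)
    print(n,c["mtx"].tolist(),c["k1"],c["xyz"],c["attitude"])
print(manip.sense())
E
```

```text
nudge.py
pics
rig.py
scene [[456.9226828158076, 0.0, 321.9725784557109], [0.0, 456.9226828158076, 201.64869116854624], [0.0, 0.0, 1.0]] 0.03228301620266195 [-0.37224985  0.66693755  0.58569983] [ 0.27856893 -0.43224771  0.72587972 -0.45679307]
side [[394.9750577855998, 0.0, 312.69862842055596], [0.0, 394.9750577855998, 205.38465226247294], [0.0, 0.0, 1.0]] -0.09370141340439066 [0.14696642 0.86051017 0.71488456] [ 0.09992558 -0.2242117   0.87498381 -0.41730964]
{'time_s': 0.1, 'qpos': array([-1.47852989e+00,  2.07350271e-01,  1.54283183e+00,  1.29776413e-05,
        1.39353046e+00, -1.50471160e-01]), 'dq': array([ 1.32944705e-03, -2.23458723e-03, -3.28024438e-03,  8.22978852e-04,
       -5.30008847e-04,  5.79543623e-05]), 'joint_efforts': array([-3.31796082e-04, -3.84089041e+01, -2.92549807e+01, -1.00624229e-04,
        4.80967312e-03, -1.68028816e-05]), 'tcp_pos': array([ 0.13814736, -0.55738982,  0.20852332]), 'tool_rot': array([-1.05932061e-03,  9.92643426e-01,  1.21069839e-01,  3.72260639e-05]), 'contact_force': array([-0.46095919, -0.16994826,  0.04649734]), 'moment': array([-0.04826204,  0.02779175, -0.00626534]), 'grasp_force': 0.0, 'opening': 0.08531779973916134}
```

View pics/scene0.png

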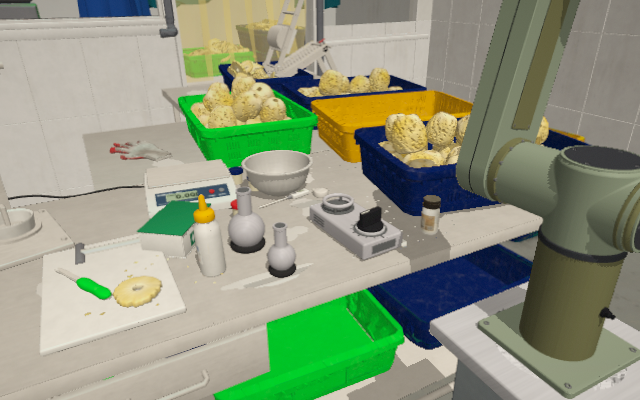

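View pics/side0.png

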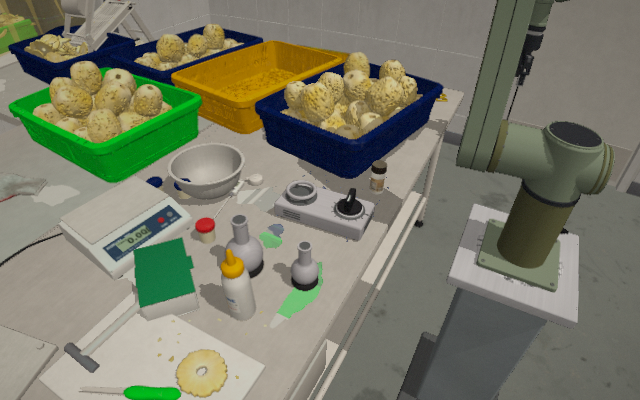

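The scene view shows the large flask at about (246,230) with its lip at (243,190), the small flask at (282,258), the bottle at (208,245), the cradle at (338,203), the knob at (371,220) and the shaker at (430,215). The side view has the large flask at (243,250), partly behind the bottle at (236,290), the small flask at (304,270), the cradle at (301,192), the knob at (349,206) and the shaker at (378,175).

```bash
cat > h.py <<'E'
import numpy as np, cv2
from scipy.spatial.transform import Rotation as R
from scipy.optimize import least_squares
def rot(q): return R.from_quat([q[1],q[2],q[3],q[0]]).as_matrix()
def rays(c,uv):
    uv=np.asarray(uv,float).reshape(-1,2); K=c["mtx"]; d=(uv-[K[0,2],K[1,2]])/[K[0,0],K[1,1]]
    s=d.copy()
    for _ in range(10): s=d/(1+float(c["k1"])*(s**2).sum(1,keepdims=True))
    return np.c_[s,np.ones(len(s))]
def cloud(c):
    v,u=np.mgrid[0:400,0:640]; s=rays(c,np.c_[u.ravel(),v.ravel()])
    P=(s*c["z_map"].reshape(-1,1))@rot(c["attitude"]).T+c["xyz"]; P[c["z_map"].ravel()==0]=np.nan
    return P.reshape(400,640,3)
def plane(c,uv,z):
    d=rays(c,uv)@rot(c["attitude"]).T; return c["xyz"]+d*((z-c["xyz"][2])/d[:,2])[:,None]
def circ(P,r=None):
    f=lambda p:np.hypot(P[:,0]-p[0],P[:,1]-p[1])-(r or p[2])
    o=least_squares(f,[*np.median(P[:,:2],0),r or .04],loss="soft_l1",f_scale=.001); return o.x
E
python3 - <<'E'
from h import *
pix={"scene":dict(L=(246,230),Llip=(243,190),S=(282,262),B=(208,245),Cr=(338,203),K=(371,218),salt=(430,215),deck=(355,225),table=(300,300)),
"side":dict(L=(246,255),Llip=(239,220),S=(304,275),B=(236,295),Cr=(301,192),K=(349,200),salt=(378,175),deck=(322,212),table=(330,320))}
for n in pix:
    c=dict(np.load(n+"0.npz")); P=cloud(c)
    for k,(u,v) in pix[n].items(): print(n,k,np.nanmedian(P[v-1:v+2,u-1:u+2].reshape(-1,3),0).round(4))
E
```

```text
scene L [0.5488 0.3838 0.0666]
scene Llip [0.5847 0.3709 0.1528]
scene S [0.4126 0.3522 0.0434]
scene B [0.4948 0.487  0.0841]
scene Cr [0.5934 0.1077 0.0536]
scene K [0.4314 0.1104 0.0821]
scene salt [ 0.4104 -0.0542  0.0587]
scene deck [0.4579 0.138  0.057 ]
scene table [ 0.3427  0.344  -0.0132]
side L [0.5594 0.3925 0.0754]
side Llip [0.5837 0.3726 0.1529]
side S [0.4274 0.365  0.0558]
side B [0.5026 0.5017 0.0902]
side Cr [0.5818 0.1063 0.0534]
side K [0.4299 0.1314 0.1012]
side salt [ 0.4183 -0.0512  0.0712]
side deck [0.493  0.1528 0.0515]
side table [0.3402 0.4067 0.0009]
```

```bash
python3 - <<'E'
from h import *
for n in("scene","side"):
    c=dict(np.load(n+"0.npz")); P=cloud(c).reshape(-1,3); col=c["color"].reshape(-1,3).astype(int)
    def near(x,y,r,z0,z1): return (np.hypot(P[:,0]-x,P[:,1]-y)<r)&(P[:,2]>z0)&(P[:,2]<z1)
    m=near(.58,.37,.06,.035,.085); Q=P[m]
    o=least_squares(lambda p:np.linalg.norm(Q-p,axis=1)-.045,[.58,.36,.047],loss="soft_l1",f_scale=.001)
    print(n,"ball",o.x.round(4),m.sum(),np.abs(o.fun).mean().round(4))
    Q=P[near(.58,.37,.03,.098,.142)]; print(" neck",circ(Q,.017).round(4),len(Q))
    Q=P[near(.58,.37,.04,.149,.156)]; print(" lip",circ(Q,.019).round(4),Q.mean(0).round(4),len(Q))
    Q=P[near(.57,.1,.06,.070,.08)]; print(" cradle",circ(Q).round(4),circ(Q,.037).round(4),len(Q))
    m=near(.43,.12,.06,.094,.106); Q=P[m]; print(" bar",cv2.minAreaRect(Q[:,:2].astype(np.float32)*1000),len(Q), np.median(Q[:,2]))
    wm=m&(col.min(1)>130); print(" white",P[wm].mean(0).round(4),wm.sum(), "bar ctr",Q.mean(0).round(4))
    Q=P[near(.43,.12,.05,.058,.069)]; print(" disc",circ(Q,.033).round(4),len(Q),Q.mean(0).round(3))
    m=near(.5,.11,.16,.045,.055); Q=P[m]; print(" deck",cv2.minAreaRect(Q[:,:2].astype(np.float32)*1000),np.median(Q[:,2]))
    Q=P[near(.43,.365,.04,.055,.11)];print(" small",np.median(Q,0).round(3),Q[:,2].max()); 
    Q=P[near(.42,-.055,.04,.03,.09)];print(" salt",circ(Q,.022).round(4))
    Q=P[near(.51,.51,.05,.03,.11)];print(" bottle",circ(Q,.0285).round(4))
    im=c["color"][:,:,::-1]
    s=(345,190,60,60) if n=="scene" else (320,175,60,60)
    cv2.imwrite(f"pics/knob_{n}.png",cv2.resize(im[s[1]:s[1]+60,s[0]:s[0]+60],None,fx=8,fy=8,interpolation=cv2.INTER_CUBIC))
E
python3 - <<'E'
import cv2,numpy as np
a=cv2.imread("pics/knob_scene.png");b=cv2.imread("pics/knob_side.png")
cv2.imwrite("pics/knobs.png",cv2.resize(np.hstack([a,b]),(800,400)))
E
```

```text
scene ball [0.5893 0.3714 0.0474] 789 0.0012
 neck [0.5891 0.3714 0.017 ] 240
 lip [0.5895 0.3705 0.019 ] [0.5842 0.3729 0.1525] 105
 cradle [0.5752 0.1203 0.0371] [0.5752 0.1203 0.037 ] 199
 bar ((437.4994812011719, 109.91605377197266), (18.454042434692383, 66.51224517822266), 8.575603485107422) 129 0.10011601401377751
 white [0.438  0.1262 0.1003] 15 bar ctr [0.4351 0.1107 0.0992]
 disc [0.4443 0.1097 0.033 ] 225 [0.423 0.114 0.064]
 deck ((506.8548583984375, 116.28321838378906), (252.79385375976562, 124.12376403808594), 5.374564170837402) 0.05103568205229875
 small [0.43  0.349 0.07 ] 0.1099909524966487
 salt [ 0.3998 -0.0431  0.022 ]
 bottle [0.4726 0.4955 0.0285]
side ball [0.5865 0.3708 0.0465] 594 0.001
 neck [0.5651 0.3914 0.017 ] 214
 lip [0.5889 0.3715 0.019 ] [0.5848 0.3721 0.1526] 173
 cradle [0.5747 0.1203 0.0369] [0.5747 0.1203 0.037 ] 233
 bar ((436.45599365234375, 109.76910400390625), (16.755115509033203, 62.77203369140625), 10.159018516540527) 105 0.1005641361837849
 white [0.4337 0.1262 0.1015] 7 bar ctr [0.4352 0.1124 0.1002]
 disc [0.4383 0.1074 0.033 ] 256 [0.432 0.116 0.064]
 deck ((506.142333984375, 113.75886535644531), (250.12889099121094, 123.9269027709961), 3.822377920150757) 0.05117507629897966
 small [0.432 0.353 0.067] 0.10965518075852909
 salt [ 0.4247 -0.0705  0.022 ]
 bottle [0.4825 0.5133 0.0285]
```

View pics/knobs.png

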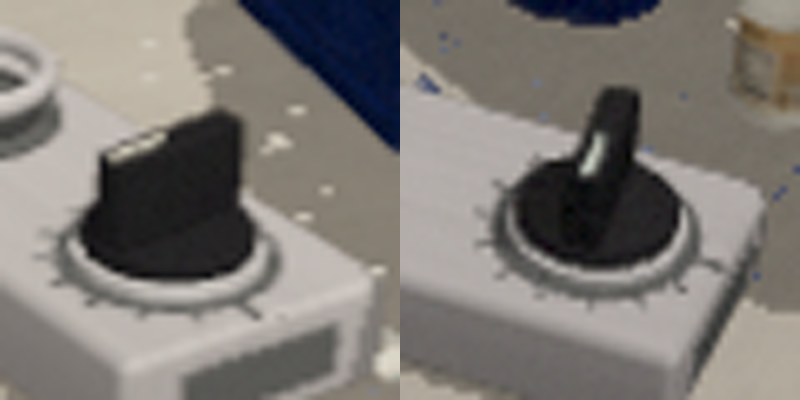

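The crops show the knob bar's white line towards +y, at about click 3, with the longest mark towards -x. I'll check the corridor heights and raise and turn the tool so that tool x = world +y and tool y = world +x.

```bash
echo '[[[0,0,-0.012,0,0,-0.12],[0,0,-0.012,0,0,-0.12],[0,0,-0.012,0,0,-0.12],[0,0,-0.012,0,0,-0.12],[0,0,-0.012,0,0,-0.12],[0,0,-0.012,0,0,-0.12],[0,0,-0.012,0,0,-0.12],[0,0,-0.012,0,0,-0.12]]]' | python3 nudge.py 0.085; echo '[[[0,0,0,0,0,-0.12],[0,0,0,0,0,-0.12],[0,0,0,0,0,-0.12],[0,0,0,0,0,-0.008],[0,0,0,0,0,0]]]' | python3 nudge.py
python3 - <<'E'
from h import *
P=np.vstack([cloud(dict(np.load(n+"0.npz"))).reshape(-1,3) for n in("scene","side")])
P=P[~np.isnan(P).any(1)]
for a,b in (((.138,-.558),(.36,-.1)),((.36,-.1),(.589,.371))):
    a,b=np.array(a),np.array(b);t=np.clip(((P[:,:2]-a)@(b-a))/((b-a)@(b-a)),0,1)
    d=np.linalg.norm(P[:,:2]-a-t[:,None]*(b-a),axis=1)
    for r in(.06,.1,.15):
        q=P[(d<r)&(P[:,2]<.5)]; print(a,r,q[q[:,2].argsort()[-3:]].round(3).tolist() if len(q) else None)
E
```

```text
time_s: 0.77
tcp_pos: [0.1382, -0.5577, 0.3054]
tool_rot: [-0.001, 0.823, 0.568, 0.0]
contact_force: [0.3, -0.6, -0.5]
opening: 0.085
grasp_force: 0.0
time_s: 1.18
tcp_pos: [0.1382, -0.5578, 0.305]
tool_rot: [-0.0, 0.708, 0.706, 0.0]
contact_force: [-0.6, 0.1, 1.1]
opening: 0.0849
grasp_force: 0.0
[ 0.138 -0.558] 0.06 [[0.146, -0.526, 0.499], [0.129, -0.525, 0.5], [0.131, -0.522, 0.5]]
[ 0.138 -0.558] 0.1 [[0.146, -0.526, 0.499], [0.129, -0.525, 0.5], [0.131, -0.522, 0.5]]
[ 0.138 -0.558] 0.15 [[0.146, -0.526, 0.499], [0.129, -0.525, 0.5], [0.131, -0.522, 0.5]]
[ 0.36 -0.1 ] 0.06 [[0.588, 0.377, 0.155], [0.578, 0.383, 0.156], [0.598, 0.366, 0.157]]
[ 0.36 -0.1 ] 0.1 [[0.588, 0.377, 0.155], [0.578, 0.383, 0.156], [0.598, 0.366, 0.157]]
[ 0.36 -0.1 ] 0.15 [[0.221, -0.043, 0.422], [0.222, -0.046, 0.464], [0.221, -0.047, 0.477]]
```

```bash
echo '[[[0.029,0.014,0,0,0,0],[0.029,0.014,0,0,0,0],[0.029,0.014,0,0,0,0],[0.029,0.014,0,0,0,0],[0.029,0.014,0,0,0,0],[0.029,0.014,0,0,0,0],[0.029,0.014,0,0,0,0],[0.029,0.014,0,0,0,0]]]' | python3 nudge.py; echo '[[[0.029,0.014,0,0,0,0],[0.029,0.014,0,0,0,0],[0.029,0.014,0,0,0,0],[0.029,0.014,0,0,0,0],[0.029,0.014,0,0,0,0],[0.029,0.014,0,0,0,0],[0.029,0.014,0,0,0,0],[0.029,0.014,0,0,0,0]]]' | python3 nudge.py; echo '[[[0.029,0.014,0,0,0,0],[0.029,0.014,0,0,0,0],[0.029,0.014,0,0,0,0],[0.029,0.014,0,0,0,0],[0.029,0.014,0,0,0,0],[0.029,0.014,0,0,0,0],[0.029,0.014,0,0,0,0],[0.029,0.014,0,0,0,0]]]' | python3 nudge.py
python3 - <<'E'
from rig import manip
import cv2,numpy as np
c=manip.camera("wrist"); cv2.imwrite("pics/w1.png",c["color"][:,:,::-1]); np.savez("w1.npz",**c); print(c["mtx"][0,0],c["k1"],c["xyz"],c["attitude"])
E
```

```text
time_s: 1.85
tcp_pos: [0.2505, -0.3245, 0.3054]
tool_rot: [-0.0, 0.708, 0.706, 0.0]
contact_force: [1.0, -0.8, -0.2]
opening: 0.0849
grasp_force: 0.0
time_s: 2.52
tcp_pos: [0.3625, -0.0925, 0.3056]
tool_rot: [0.0, 0.708, 0.706, 0.0]
contact_force: [0.7, -0.5, -0.2]
opening: 0.0851
grasp_force: 0.0
time_s: 3.18
tcp_pos: [0.4745, 0.1396, 0.3053]
tool_rot: [-0.0, 0.708, 0.706, -0.0]
contact_force: [0.4, -1.1, 0.6]
opening: 0.0849
grasp_force: 0.0
294.52960801762356 -0.025750287811913655 [0.47547748 0.21940135 0.46896882] [ 1.56782995e-01  9.87631964e-01 -1.44315985e-03  3.37473317e-04]
```

View pics/w1.png

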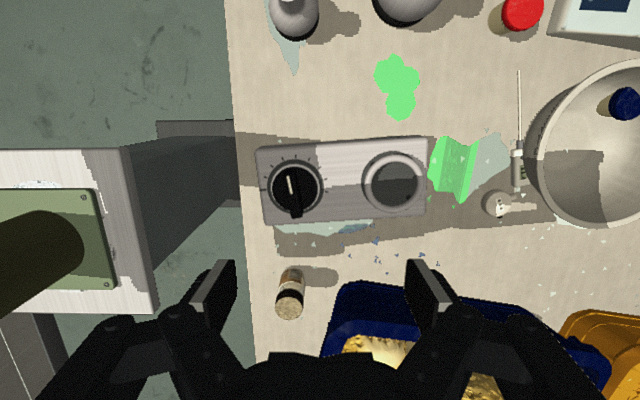

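The wrist view shows the knob at (294,188) with its pointer up (+y), the cradle ring at (393,183), and the large flask at the top edge near (405,0). Next I measure the bar angle and cradle precisely.

Run:
```python
from h import *
c=dict(np.load("w1.npz")); P=cloud(c)
H=P[:,:,2]
def comp(mask,box):
    m=np.zeros((400,640),np.uint8); x0,y0,x1,y1=box; m[y0:y1,x0:x1]=mask[y0:y1,x0:x1]; return m
m=comp((H>.09)&(H<.11),(250,140,345,235)); v,u=np.nonzero(m); Q=plane(c,np.c_[u,v],.1)
print("bar",cv2.minAreaRect(Q[:,:2].astype(np.float32)*1000),len(Q)); w,V=np.linalg.eigh(np.cov(Q[:,:2].T)); print(np.degrees(np.arctan2(V[1,1],V[0,1])),Q.mean(0))
dark=comp(c["color"].max(2)<60,(262,150,325,222)); 
m=comp((H>.060)&(H<.068)&(c["color"].max(2)<70),(250,140,345,235)); v,u=np.nonzero(m); Q=plane(c,np.c_[u,v],.064); print("disc",cv2.minEnclosingCircle(Q[:,:2].astype(np.float32)*1000),len(Q))
m=comp((H>.067)&(H<.08),(345,140,440,230)); v,u=np.nonzero(m); Q=plane(c,np.c_[u,v],.072); print("cradle",circ(Q),cv2.minEnclosingCircle(Q[:,:2].astype(np.float32)*1000),len(Q))
m=comp((H>.045)&(H<.085),(240,130,450,235)); v,u=np.nonzero(m); Q=plane(c,np.c_[u,v],.05)
print("box",cv2.minAreaRect(Q[:,:2].astype(np.float32)*1000))
```

```text
bar ((439.43316650390625, 111.30613708496094), (16.635087966918945, 62.414756774902344), 10.405413627624512) 574
99.99068497112056 [0.43936713 0.11206936 0.1       ]
disc ((439.0033264160156, 110.00112915039062), 32.28105545043945) 951
cradle [0.57758159 0.11902482 0.03641558] ((577.4340209960938, 118.39368438720703), 41.71263122558594) 1157
box ((507.80059814453125, 115.15023803710938), (245.35577392578125, 116.78968811035156), 3.960796356201172)
```

```bash
echo '[[[0.029,0.014,0,0,0,0],[0.029,0.014,0,0,0,0],[0.029,0.014,0,0,0,0],[0.029,0.014,0,0,0,0],[0.029,0.014,0,0,0,0],[0.029,0.014,0,0,0,0],[0.029,0.0155,0,0,0,0],[0.028,0.014,0,0,0,0]]]' | python3 nudge.py; echo '[[[0,0,0.03,0,0,0],[0,0,0.03,0,0,0],[0,0,0.03,0,0,0],[0,0,0.02,0,0,0],[0,0,0,0,0,0]]]' | python3 nudge.py
python3 - <<'E'
from rig import manip
from h import *
for n in("wrist","side"):
    c=manip.camera(n); cv2.imwrite(f"pics/{n}2.png",c["color"][:,:,::-1]); np.savez(n+"2.npz",**c)
P=cloud(dict(np.load("wrist2.npz"))).reshape(-1,3); Q=P[(P[:,2]>.149)&(P[:,2]<.16)&(np.hypot(P[:,0]-.588,P[:,1]-.371)<.04)]
print(len(Q)); 
if len(Q): print(Q.mean(0),cv2.minEnclosingCircle(Q[:,:2].astype(np.float32)*1000))
E
```

```text
time_s: 3.9
tcp_pos: [0.5881, 0.3701, 0.3049]
tool_rot: [-0.0, 0.708, 0.706, -0.0]
contact_force: [0.5, -0.2, -0.5]
opening: 0.0851
grasp_force: 0.0
time_s: 4.32
tcp_pos: [0.5838, 0.3669, 0.1878]
tool_rot: [-0.002, 0.708, 0.706, -0.006]
contact_force: [-1.2, -1.0, -1.1]
opening: 0.0854
grasp_force: 0.0
2023
[0.58814546 0.37245191 0.15123984] ((588.3095703125, 371.4328918457031), 19.41349983215332)
```

View pics/wrist2.png

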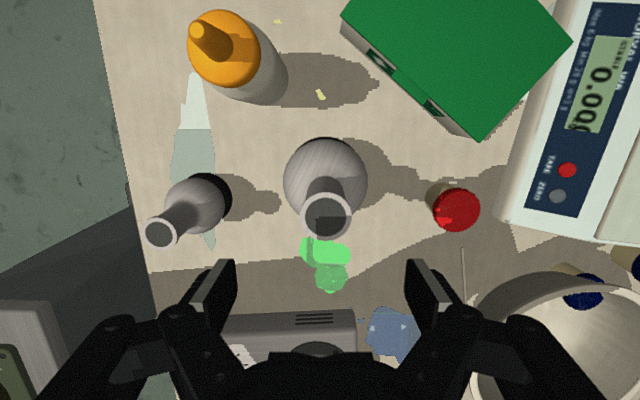

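The wrist view shows the large flask's lip at (325,215), measured at (0.588, 0.371), with the fingers straddling it and no neighbour near.

```bash
echo '[[[0,0,0.012,0,0,0],[0,0,0.012,0,0,0],[0,0,0.012,0,0,0],[0,0,0.012,0,0,0],[0,0,0.012,0,0,0],[0,0,0.012,0,0,0],[0,0,0,0,0,0],[0,0,0,0,0,0]]]' | python3 nudge.py
```

```text
time_s: 5.08
tcp_pos: [0.5868, 0.3684, 0.1217]
tool_rot: [-0.001, 0.707, 0.707, -0.001]
contact_force: [-0.2, 0.6, -0.3]
opening: 0.0853
grasp_force: 0.0
```

```bash
echo '[[[0.0025,0.001,0,0,0,0],[0,0,0,0,0,0],[0,0,0,0,0,0]]]' | python3 nudge.py; echo '[[[0,0,0,0,0,0],[0,0,0,0,0,0],[0,0,0,0,0,0],[0,0,0,0,0,0],[0,0,0,0,0,0],[0,0,0,0,0,0],[0,0,0,0,0,0],[0,0,0,0,0,0]]]' | python3 nudge.py 0.025 60
```

```text
time_s: 5.33
tcp_pos: [0.5896, 0.3719, 0.1249]
tool_rot: [0.0, 0.707, 0.707, 0.001]
contact_force: [0.7, 0.6, 1.0]
opening: 0.0848
grasp_force: 0.0
time_s: 6.0
tcp_pos: [0.5887, 0.3716, 0.1242]
tool_rot: [-0.0, 0.707, 0.707, 0.0]
contact_force: [-1.4, 0.1, 4.3]
opening: 0.0302
grasp_force: 59.3
```

```bash
echo '[[[0,0,-0.004,0,0,0],[0,0,-0.008,0,0,0],[0,0,-0.015,0,0,0],[0,0,-0.02,0,0,0],[0,0,-0.02,0,0,0],[0,0,-0.015,0,0,0],[0,0,-0.012,0,0,0],[0,0,-0.006,0,0,0]]]' | python3 nudge.py; echo '[[[0,0,0,0,0,0],[0,0,0,0,0,0],[0,0,0,0,0,0],[0,0,0,0,0,0]]]' | python3 nudge.py
python3 - <<'E'
from rig import manip
from h import *
for n in("side","scene"):
    c=manip.camera(n); np.savez(n+"3.npz",**c); cv2.imwrite(f"pics/{n}3.png",c["color"][:,:,::-1]); P=cloud(c).reshape(-1,3)
    t=manip.sense()["tcp_pos"]; z0=t[2]-.077
    Q=P[(np.hypot(P[:,0]-t[0],P[:,1]-t[1])<.055)&(abs(P[:,2]-z0)<.035)]
    o=least_squares(lambda p:np.linalg.norm(Q-p,axis=1)-.045,[t[0],t[1],z0],loss="soft_l1",f_scale=.001); print(n,t,o.x.round(4),len(Q))
E
```

```text
time_s: 6.67
tcp_pos: [0.5894, 0.3715, 0.2253]
tool_rot: [0.0, 0.707, 0.707, 0.001]
contact_force: [0.5, -0.6, -3.6]
opening: 0.0306
grasp_force: 59.9
time_s: 7.0
tcp_pos: [0.5878, 0.3709, 0.2215]
tool_rot: [-0.001, 0.707, 0.707, -0.002]
contact_force: [-0.1, -0.5, -4.6]
opening: 0.0302
grasp_force: 59.9
side [0.58793673 0.37096327 0.22177818] [0.586  0.3691 0.1444] 984
scene [0.5881239  0.37104001 0.22205478] [0.5889 0.3706 0.1452] 952
```

```bash
echo '[[[-0.008,0,-0.005,0,0,0],[-0.016,-0.001,-0.01,0,0,0],[-0.024,-0.002,-0.005,0,0,0],[-0.026,-0.002,0,0,0,0],[-0.026,-0.002,0,0,0,0],[-0.026,-0.002,0,0,0,0],[-0.026,-0.002,0,0,0,0],[-0.026,-0.001,0,0,0,0]]]' | python3 nudge.py; echo '[[[-0.026,0,0,0,0,0],[-0.024,0,0,0,0,0],[-0.016,0,0,0,0,0],[-0.007,0,0,0,0,0],[0,0,0,0,0,0],[0,0,0,0,0,0],[0,0,0,0,0,0],[0,0,0,0,0,0]]]' | python3 nudge.py
python3 - <<'E'
from rig import manip
from h import *
print(manip.sense()["tcp_pos"],manip.sense()["contact_force"])
for n in("side","scene"):
    c=manip.camera(n); np.savez(n+"4.npz",**c); cv2.imwrite(f"pics/{n}4.png",c["color"][:,:,::-1]); P=cloud(c).reshape(-1,3)
    t=manip.sense()["tcp_pos"]; z0=t[2]-.077
    Q=P[(np.hypot(P[:,0]-t[0],P[:,1]-t[1])<.055)&(abs(P[:,2]-z0)<.035)]
    o=least_squares(lambda p:np.linalg.norm(Q-p,axis=1)-.045,[t[0],t[1],z0],loss="soft_l1",f_scale=.001); print(n,t,o.x.round(4),len(Q))
    Q=P[(np.hypot(P[:,0]-.5755,P[:,1]-.12)<.06)&(P[:,2]>.068)&(P[:,2]<.08)]; print("cradle",circ(Q,.037),len(Q))
E
```

```text
time_s: 7.77
tcp_pos: [0.5763, 0.1916, 0.2441]
tool_rot: [0.0, 0.707, 0.707, 0.0]
contact_force: [0.2, -0.6, -3.3]
opening: 0.0305
grasp_force: 59.9
time_s: 8.43
tcp_pos: [0.5766, 0.1216, 0.2436]
tool_rot: [-0.0, 0.707, 0.708, 0.0]
contact_force: [0.1, -0.7, -4.1]
opening: 0.0307
grasp_force: 60.0
[0.57664909 0.12158154 0.24360995] [ 0.09523473 -0.72458563 -4.06320864]
side [0.57660858 0.12145879 0.24351158] [0.5753 0.1201 0.1672] 755
cradle [0.57479064 0.12061438 0.037     ] 256
scene [0.57661298 0.12137071 0.24350717] [0.5778 0.1206 0.1671] 813
cradle [0.57552651 0.120567   0.037     ] 233
```

```bash
echo '[[[0,-0.001,0.006,0,0,0],[0,0,0.012,0,0,0],[0,0,0.014,0,0,0],[0,0,0.012,0,0,0],[0,0,0.006,0,0,0],[0,0,0.003,0,0,0],[0,0,0,0,0,0],[0,0,0,0,0,0]]]' | python3 nudge.py;  echo '[[[0,0,0.002,0,0,0],[0,0,0.002,0,0,0],[0,0,0.001,0,0,0],[0,0,0.001,0,0,0],[0,0,0,0,0,0],[0,0,0,0,0,0]]]' | python3 nudge.py
```

```text
time_s: 9.2
tcp_pos: [0.576, 0.1204, 0.1908]
tool_rot: [0.0, 0.707, 0.707, 0.0]
contact_force: [-0.2, -0.4, -3.6]
opening: 0.031
grasp_force: 59.9
time_s: 9.7
tcp_pos: [0.5757, 0.1203, 0.1846]
tool_rot: [-0.0, 0.707, 0.707, -0.0]
contact_force: [1.3, 0.7, -3.4]
opening: 0.0306
grasp_force: 60.0
```

```bash
echo '[[[0,0,0.001,0,0,0],[0,0,0.001,0,0,0],[0,0,0.001,0,0,0],[0,0,0,0,0,0],[0,0,0,0,0,0]]]' | python3 nudge.py;  echo '[[[0,0,0.001,0,0,0],[0,0,0.001,0,0,0],[0,0,0,0,0,0],[0,0,0,0,0,0]]]' | python3 nudge.py
```

```text
time_s: 10.12
tcp_pos: [0.5767, 0.1201, 0.1832]
tool_rot: [0.001, 0.707, 0.707, 0.001]
contact_force: [-0.7, -1.1, 4.7]
opening: 0.0303
grasp_force: 60.9
time_s: 10.45
tcp_pos: [0.5775, 0.1197, 0.1829]
tool_rot: [0.002, 0.707, 0.707, 0.001]
contact_force: [-1.2, -3.1, 10.4]
opening: 0.0303
grasp_force: 61.6
```

```bash
echo '[[[-0.001,-0.0005,0,0,0,0],[0,0,0,0,0,0],[0,0,0,0,0,0],[0,0,0,0,0,0]]]' | python3 nudge.py
echo '[[[-0.0005,-0.0005,0.0005,0,0,0],[0,0,0,0,0,0],[0,0,0,0,0,0],[0,0,0,0,0,0]]]' | python3 nudge.py
```

```text
time_s: 10.78
tcp_pos: [0.5771, 0.1187, 0.1827]
tool_rot: [0.002, 0.707, 0.707, 0.001]
contact_force: [-0.8, -3.1, 9.9]
opening: 0.0302
grasp_force: 61.4
time_s: 11.12
tcp_pos: [0.577, 0.1182, 0.1826]
tool_rot: [0.002, 0.707, 0.707, 0.002]
contact_force: [-1.0, -2.4, 9.7]
opening: 0.0303
grasp_force: 61.5
```

```bash
cat > seat.py <<'E'
from rig import manip
from h import *
import sys
for n in("side","scene"):
    c=manip.camera(n); np.savez(f"{n}{sys.argv[1]}.npz",**c); cv2.imwrite(f"pics/{n}{sys.argv[1]}.png",c["color"][:,:,::-1]); P=cloud(c).reshape(-1,3)
    Q=P[(np.hypot(P[:,0]-.576,P[:,1]-.12)<.055)&(P[:,2]>.085)&(P[:,2]<.140)]
    o=least_squares(lambda p:np.linalg.norm(Q-p,axis=1)-.045,[.576,.12,.104],loss="soft_l1",f_scale=.001); print(n,o.x.round(4),len(Q))
    Q=P[(np.hypot(P[:,0]-.576,P[:,1]-.12)<.03)&(P[:,2]>.205)&(P[:,2]<.216)]
    if len(Q)>20: print(" lip",circ(Q,.019),Q[:,2].max(),len(Q))
E
python3 seat.py 5
```

```text
side [0.5751 0.119  0.1063] 642
 lip [0.57201805 0.11514606 0.019     ] 0.21571872343910248 115
scene [0.5775 0.1203 0.106 ] 688
 lip [0.57476298 0.11669939 0.019     ] 0.21570774551820093 75
```

```bash
echo '[[[0,-0.001,0,0,0,0],[0,0,0,0,0,0],[0,0,0.001,0,0,0],[0,0,0,0,0,0],[0,0,0,0,0,0]]]' | python3 nudge.py - 25; python3 seat.py 6
```

```text
time_s: 11.63
tcp_pos: [0.5768, 0.1181, 0.1825]
tool_rot: [0.003, 0.707, 0.707, 0.002]
contact_force: [-0.3, -3.0, 13.1]
opening: 0.0301
grasp_force: 61.8
side [0.5749 0.1188 0.1063] 639
 lip [0.57101609 0.11500477 0.019     ] 0.21519171396285874 110
scene [0.5774 0.1202 0.1061] 696
 lip [0.57407848 0.11645771 0.019     ] 0.2158661178976613 74
```

```bash
echo '[[[0,0,-0.001,0,0,0],[0,0,-0.001,0,0,0],[0,0,0,0,0,0],[0,0,0,0,0,0]]]' | python3 nudge.py 0.025 25;echo '[[[0,0,0,0,0,0],[0,0,0,0,0,0],[0,0,0,0,0,0],[0,0,0,0,0,0]]]' | python3 nudge.py 0.04; python3 seat.py 7
```

```text
time_s: 12.07
tcp_pos: [0.576, 0.1185, 0.1828]
tool_rot: [0.002, 0.707, 0.707, 0.002]
contact_force: [0.7, -3.1, 7.5]
opening: 0.0302
grasp_force: 61.1
time_s: 12.4
tcp_pos: [0.574, 0.1191, 0.18]
tool_rot: [0.0, 0.707, 0.707, 0.0]
contact_force: [0.9, 1.5, 1.0]
opening: 0.0402
grasp_force: 0.7
side [0.5753 0.1178 0.1056] 647
 lip [0.57655202 0.11440649 0.019     ] 0.21565286166752218 133
scene [0.5779 0.1187 0.1055] 695
 lip [0.57469691 0.11435186 0.019     ] 0.2155701149945386 76
```

```bash
echo '[[[0,0,0,0,0,0],[0,0,0,0,0,0],[0,0,0,0,0,0],[0,0,0,0,0,0],[0,0,0,0,0,0],[0,0,0,0,0,0]]]' | python3 nudge.py 0.06; python3 seat.py 8; python3 -c "
import cv2,numpy as np
a=cv2.imread('pics/side8.png')[120:220,240:390];b=cv2.imread('pics/scene8.png')[130:230,280:430]
cv2.imwrite('pics/seat8.png',cv2.resize(np.vstack([a,b]),(800,600))[:, :] if 0 else cv2.resize(np.hstack([a,b]),(795,265),interpolation=cv2.INTER_CUBIC))"
```

```text
time_s: 13.0
tcp_pos: [0.5735, 0.1189, 0.1799]
tool_rot: [-0.0, 0.707, 0.707, -0.0]
contact_force: [-0.1, 0.1, 0.6]
opening: 0.06
grasp_force: 0.0
side [0.5767 0.1173 0.1042] 665
 lip [0.58320449 0.11682896 0.019     ] 0.21535094700930602 123
scene [0.5793 0.1183 0.1043] 700
 lip [0.58510091 0.11868558 0.019     ] 0.21585146679884493 71
```

View pics/seat8.png

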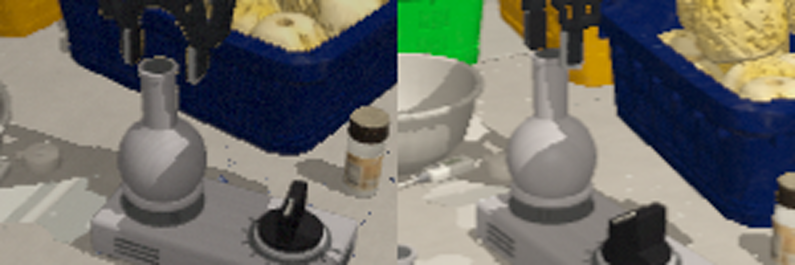

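```bash
cat > tilt.py <<'E'
from h import *
import sys
def axis(c,x,y,zb):  # neck axis line fit in points zb+.05..zb+.095
    P=cloud(c).reshape(-1,3); col=c["color"].reshape(-1,3).astype(int)
    m=(np.hypot(P[:,0]-x,P[:,1]-y)<.032)&(P[:,2]>zb+.055)&(P[:,2]<zb+.095)&(col.max(1)>75); Q=P[m]
    def f(p):
        a=p[:2]+np.outer(Q[:,2]-zb,p[2:]); return np.hypot(*(Q[:,:2]-a).T)-.017
    o=least_squares(f,[x,y,0,0],loss="soft_l1",f_scale=.001)
    m=(np.hypot(P[:,0]-x,P[:,1]-y)<.055)&(abs(P[:,2]-zb-.01)<.03); B=P[m]
    b=least_squares(lambda p:np.linalg.norm(B-p,axis=1)-.045,[x,y,zb],loss="soft_l1",f_scale=.001).x
    zm=zb+.075; n=o.x[:2]+(zm-zb)*o.x[2:]
    print(len(Q),"ball",b.round(4),"neck mid",n.round(4),"tilt deg from ball:",np.degrees((n-b[:2])/(zm-b[2])).round(2),"line slope",np.degrees(o.x[2:]).round(2))
for a in sys.argv[1:]:
    n,x,y,z=a.split(","); print(n,end=" "); axis(dict(np.load(n+".npz")),float(x),float(y),float(z))
E
python3 tilt.py scene0,.588,.371,.047 side0,.588,.371,.047 scene8,.578,.118,.104 side8,.578,.118,.104
```

```text
scene0 215 ball [0.5893 0.3713 0.0474] neck mid [0.5892 0.3714] tilt deg from ball: [-0.1   0.08] line slope [1.05 0.2 ]
side0 195 ball [0.5866 0.3707 0.0467] neck mid [0.5869 0.37  ] tilt deg from ball: [ 0.18 -0.55] line slope [-0.42 -0.09]
scene8 195 ball [0.5793 0.1183 0.1044] neck mid [0.5821 0.1186] tilt deg from ball: [2.11 0.22] line slope [ 2.29 -1.57]
side8 181 ball [0.5767 0.1173 0.1043] neck mid [0.58   0.1174] tilt deg from ball: [2.52 0.06] line slope [ 2.93 -0.03]
```

The crops show the flask seated on the cradle ring (z 0.1042), leaning about 2.4° towards +x. I'll regrip gently about the true axis to straighten it.

```bash
echo '[[[-0.0005,0.002,0,0,0,0],[-0.0005,0.002,0,0,0,0],[0,0,0,0,0,0],[0,0,0,0,0,0]]]' | python3 nudge.py 0.06; echo '[[[0,0,0,0,0,0],[0,0,0,0,0,0],[0,0,0,0,0,0],[0,0,0,0,0,0],[0,0,0,0,0,0]]]' | python3 nudge.py 0.033 20; python3 seat.py 9;python3 tilt.py scene9,.578,.118,.104 side9,.578,.118,.104
```

```text
time_s: 13.43
tcp_pos: [0.5779, 0.1178, 0.1801]
tool_rot: [0.0, 0.707, 0.707, 0.0]
contact_force: [-1.0, -1.3, -0.0]
opening: 0.0598
grasp_force: 0.0
time_s: 13.85
tcp_pos: [0.5781, 0.1179, 0.1804]
tool_rot: [0.0, 0.707, 0.707, 0.0]
contact_force: [1.5, 0.2, 0.1]
opening: 0.033
grasp_force: 9.1
side [0.5763 0.1172 0.1048] 656
 lip [0.57242833 0.11524664 0.019     ] 0.2159056542577799 122
scene [0.5786 0.1185 0.1048] 697
 lip [0.57518282 0.11739618 0.019     ] 0.21549987200125126 88
scene9 192 ball [0.5786 0.1185 0.1048] neck mid [0.5797 0.1188] tilt deg from ball: [0.87 0.19] line slope [-0.04  0.83]
side9 175 ball [0.5763 0.1172 0.1049] neck mid [0.5778 0.1176] tilt deg from ball: [1.23 0.35] line slope [ 0.22 -0.05]
```

```bash
echo '[[[0,0,0,0,0,0],[0,0,0,0,0,0],[0,0,0,0,0,0]]]' | python3 nudge.py 0.0365; echo '[[[0,0,0,0,0,0],[0,0,0,0,0,0],[0,0,0,0,0,0],[0,0,0,0,0,0]]]' | python3 nudge.py 0.06; python3 seat.py 10;python3 tilt.py scene10,.578,.118,.104 side10,.578,.118,.104
```

```text
time_s: 14.2
tcp_pos: [0.5777, 0.1179, 0.1801]
tool_rot: [-0.0, 0.707, 0.707, 0.0]
contact_force: [0.2, 0.4, 1.1]
opening: 0.0368
grasp_force: 0.5
time_s: 14.53
tcp_pos: [0.5774, 0.1179, 0.1799]
tool_rot: [-0.0, 0.707, 0.707, -0.0]
contact_force: [-0.0, -0.3, -0.1]
opening: 0.0597
grasp_force: 0.0
side [0.5769 0.1171 0.1043] 663
 lip [0.58110105 0.11663983 0.019     ] 0.21243566778618506 114
scene [0.5793 0.1186 0.1044] 706
 lip [0.57961518 0.115563   0.019     ] 0.21143814325942317 61
scene10 194 ball [0.5793 0.1186 0.1043] neck mid [0.5821 0.1191] tilt deg from ball: [2.12 0.38] line slope [1.76 0.43]
side10 185 ball [0.5769 0.1171 0.1044] neck mid [0.5797 0.1176] tilt deg from ball: [2.1  0.38] line slope [3.71 0.96]
```

```bash
echo '[[[0,0,0,0,0,0],[0,0,0,0,0,0],[0,0,-0.01,0,0,0],[0,0,-0.02,0,0,0],[0,0,-0.03,0,0,0],[0,0,-0.03,0,0,0],[0,0,-0.02,0,0,0],[0,0,0,0,0,0]]]' | python3 nudge.py 0.085;  python3 seat.py 11;python3 tilt.py scene11,.578,.118,.104 side11,.578,.118,.104
```

```text
time_s: 15.3
tcp_pos: [0.581, 0.1181, 0.2977]
tool_rot: [0.004, 0.707, 0.707, 0.005]
contact_force: [0.6, -0.2, 1.3]
opening: 0.085
grasp_force: 0.0
side [0.5769 0.1172 0.1042] 665
 lip [0.58157989 0.11794046 0.019     ] 0.21259471720604595 110
scene [0.5794 0.1185 0.1042] 707
 lip [0.58297386 0.11831133 0.019     ] 0.21198314203384155 81
scene11 198 ball [0.5794 0.1185 0.1043] neck mid [0.582 0.119] tilt deg from ball: [1.97 0.43] line slope [1.6  0.78]
side11 179 ball [0.5769 0.1172 0.1043] neck mid [0.5795 0.1177] tilt deg from ball: [2.05 0.36] line slope [1.78 0.34]
```

```bash
echo '[[[0,-0.02,0,0,0,0],[-0.002,-0.025,0,0,0,0],[-0.002,-0.025,0,0,0,0],[-0.002,-0.025,0,0,0,0],[-0.002,-0.025,0,0,0,0],[0,-0.02,0,0,0,0],[0,0,0,0,0,0],[0,0,0,0,0,0]]]' | python3 nudge.py
echo '[[[0,0,0.01,0,0,-0.09],[0,0,0.02,0,0,-0.085],[0,0,0.03,0,0,0],[0,0,0.03,0,0,0],[0,0,0.02,0,0,0],[0,0,0.01,0,0,0],[0,0,0,0,0,0],[0,0,0,0,0,0]]]' | python3 nudge.py 0.06
python3 - <<'E'
from rig import manip
from h import *
print(manip.sense()["tcp_pos"],manip.sense()["qpos"].round(3))
c=manip.camera("wrist"); np.savez("w12.npz",**c); cv2.imwrite("pics/w12.png",c["color"][:,:,::-1]); P=cloud(c)
H=P[:,:,2]; m=(H>.093)&(H<.107)&(np.hypot(P[:,:,0]-.438,P[:,:,1]-.11)<.045); v,u=np.nonzero(m); Q=plane(c,np.c_[u,v],.1)
print(len(Q), cv2.minAreaRect(Q[:,:2].astype(np.float32)*1000) if len(Q)>9 else 0)
E
```

```text
time_s: 16.07
tcp_pos: [0.4364, 0.1099, 0.2888]
tool_rot: [-0.001, 0.707, 0.707, -0.001]
contact_force: [0.6, -0.5, 0.3]
opening: 0.0849
grasp_force: 0.0
time_s: 16.73
tcp_pos: [0.4381, 0.1098, 0.1699]
tool_rot: [-0.0, 0.643, 0.766, -0.0]
contact_force: [-0.3, 0.2, 0.4]
opening: 0.0601
grasp_force: 0.0
[0.43814163 0.10983584 0.16989396] [ 0.054 -0.021  1.875  0.     1.288 -0.121]
1296 ((437.86737060546875, 110.8584976196289), (15.282880783081055, 60.92292785644531), 10.471437454223633)
```

View pics/w12.png

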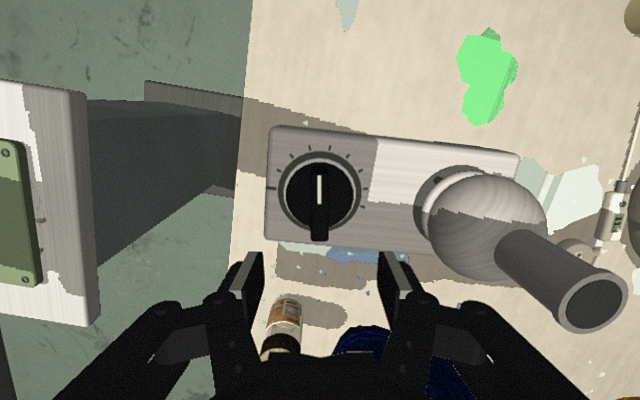

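Wrist view: the pointer line is straight up at (319,190), roughly between the third and fourth marks. The shaker is at (283,320), outside the fingers' sweep at the knob, and the flask is seated. Descending to grip the bar.

```bash
echo '[[[0.001,0,0.015,0,0,0],[0,0,0.02,0,0,0],[0,0,0.02,0,0,0],[0,0,0.015,0,0,0],[0,0,0.008,0,0,0],[0,0,0.002,0,0,0],[0,0,0,0,0,0],[0,0,0,0,0,0]]]' | python3 nudge.py 0.06
echo '[[[0,0,0,0,0,0],[0,0,0,0,0,0],[0,0,0,0,0,0],[0,0,0,0,0,0],[0,0,0,0,0,0],[0,0,0,0,0,0]]]' | python3 nudge.py 0.005 40
python3 -c "
from rig import manip
s=manip.sense();print(s['tcp_pos'],s['moment'],s['contact_force'])"
```

```text
time_s: 17.45
tcp_pos: [0.4391, 0.1109, 0.0916]
tool_rot: [0.001, 0.643, 0.766, 0.001]
contact_force: [1.3, -0.2, -0.3]
opening: 0.0598
grasp_force: 0.0
time_s: 17.95
tcp_pos: [0.4376, 0.1108, 0.0902]
tool_rot: [0.0, 0.643, 0.766, 0.0]
contact_force: [-1.6, -0.1, -0.4]
opening: 0.0047
grasp_force: 0.0
[0.43758207 0.1108389  0.09018333] [ 0.02554092  0.01544488 -0.00856966] [-1.55489216 -0.13737819 -0.4151322 ]
```

Run:
```python
from rig import manip
import cv2,numpy as np
a=manip.camera("side")["color"][150:250,270:420,::-1]; b=manip.camera("scene")["color"][150:250,300:450,::-1]
cv2.imwrite("pics/g13.png",cv2.resize(np.hstack([a,b]),(798,266),interpolation=cv2.INTER_CUBIC))
```

```text
(no output)
```

View pics/g13.png

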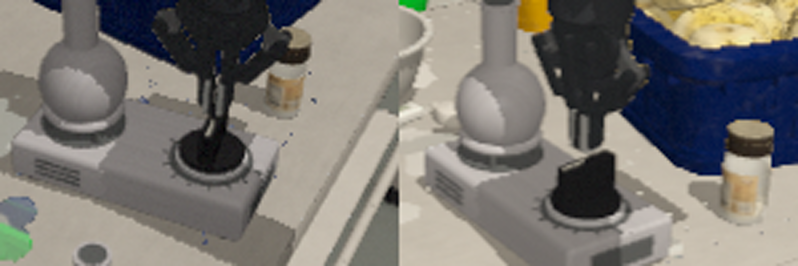

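The crops show the closed fingertips standing above or behind the bar's top end, not around it. I'll measure where they are.

Run:
```python
from rig import manip
from h import *
for n in("side","scene"):
    c=manip.camera(n); P=cloud(c).reshape(-1,3); 
    for z in np.arange(.07,.17,.008):
        Q=P[(np.hypot(P[:,0]-.438,P[:,1]-.105)<.06)&(abs(P[:,2]-z)<.004)]
        if len(Q): print(n,round(z,3),len(Q),Q.mean(0).round(3),Q.min(0)[:2].round(3),Q.max(0)[:2].round(3))
s=manip.sense(); print(s["tcp_pos"],s["opening"],s["qpos"])
```

```text
side 0.07 57 [0.432 0.119 0.068] [0.408 0.087] [0.467 0.141]
side 0.078 28 [0.431 0.124 0.078] [0.424 0.079] [0.438 0.141]
side 0.086 26 [0.431 0.127 0.086] [0.424 0.081] [0.44 0.14]
side 0.094 26 [0.431 0.127 0.094] [0.425 0.084] [0.443 0.14 ]
side 0.102 67 [0.435 0.118 0.101] [0.425 0.085] [0.448 0.141]
side 0.118 24 [0.435 0.117 0.119] [0.424 0.102] [0.45  0.123]
side 0.126 30 [0.435 0.117 0.126] [0.421 0.102] [0.451 0.124]
side 0.134 36 [0.435 0.117 0.134] [0.42  0.103] [0.451 0.125]
side 0.142 39 [0.435 0.117 0.142] [0.42  0.104] [0.453 0.123]
side 0.15 27 [0.436 0.117 0.15 ] [0.419 0.098] [0.454 0.125]
side 0.158 55 [0.435 0.119 0.159] [0.404 0.105] [0.465 0.128]
side 0.166 108 [0.437 0.117 0.167] [0.395 0.097] [0.473 0.131]
scene 0.07 86 [0.429 0.113 0.07 ] [0.408 0.077] [0.458 0.142]
scene 0.078 66 [0.432 0.113 0.078] [0.426 0.077] [0.439 0.141]
scene 0.086 63 [0.431 0.114 0.086] [0.427 0.078] [0.438 0.142]
scene 0.094 72 [0.431 0.113 0.094] [0.424 0.078] [0.438 0.142]
scene 0.102 94 [0.437 0.11  0.1  ] [0.425 0.076] [0.451 0.14 ]
scene 0.11 3 [0.432 0.109 0.113] [0.431 0.106] [0.432 0.115]
scene 0.118 31 [0.434 0.117 0.119] [0.425 0.104] [0.452 0.124]
scene 0.126 36 [0.432 0.116 0.126] [0.422 0.102] [0.452 0.124]
scene 0.134 46 [0.432 0.116 0.134] [0.421 0.103] [0.453 0.124]
scene 0.142 42 [0.432 0.116 0.142] [0.422 0.102] [0.453 0.124]
scene 0.15 35 [0.434 0.119 0.149] [0.421 0.108] [0.452 0.125]
scene 0.158 60 [0.434 0.12  0.159] [0.402 0.094] [0.467 0.13 ]
scene 0.166 102 [0.432 0.116 0.166] [0.399 0.093] [0.478 0.132]
[0.43747036 0.11083944 0.09002196] 0.005792045179924924 [ 5.59634598e-02  8.54523166e-02  1.95078228e+00 -1.21475882e-05
  1.10556498e+00 -1.19041245e-01]
```

Run:
```python
from h import *
for n,x,y,z0,z1 in(("side3",.588,.371,.2,.29),("scene3",.588,.371,.2,.29),("scene8",.575,.119,.16,.25),("side8",.575,.119,.16,.25)):
    c=dict(np.load(n+".npz")); P=cloud(c).reshape(-1,3); d=c["color"].reshape(-1,3).max(1)<70
    for z in np.arange(z0,z1,.008):
        Q=P[(np.hypot(P[:,0]-x,P[:,1]-y)<.07)&(abs(P[:,2]-z)<.004)&d]
        if len(Q): print(n,round(z,3),len(Q),Q.mean(0).round(3),Q.min(0)[:2].round(3),Q.max(0)[:2].round(3))
a=[cv2.imread(f"pics/{n}.png")[r[0]:r[0]+100,r[1]:r[1]+133] for n,r in(("scene3",(130,180)),("scene5",(120,280)))]
cv2.imwrite("pics/g3.png",cv2.resize(np.hstack(a),(798,300),interpolation=cv2.INTER_CUBIC))
```

```text
side3 0.248 55 [0.591 0.371 0.251] [0.576 0.358] [0.604 0.381]
side3 0.256 45 [0.584 0.373 0.256] [0.559 0.362] [0.615 0.38 ]
side3 0.264 55 [0.584 0.372 0.264] [0.558 0.36 ] [0.614 0.382]
side3 0.272 50 [0.582 0.373 0.272] [0.559 0.362] [0.615 0.382]
side3 0.28 47 [0.59  0.373 0.28 ] [0.558 0.362] [0.606 0.381]
side3 0.288 61 [0.59  0.377 0.289] [0.545 0.361] [0.627 0.385]
scene3 0.248 6 [0.603 0.378 0.25 ] [0.595 0.374] [0.606 0.381]
scene3 0.256 32 [0.578 0.373 0.256] [0.558 0.365] [0.607 0.381]
scene3 0.264 32 [0.578 0.374 0.264] [0.559 0.364] [0.607 0.382]
scene3 0.272 38 [0.578 0.375 0.272] [0.558 0.366] [0.607 0.383]
scene3 0.28 34 [0.577 0.374 0.28 ] [0.56 0.36] [0.609 0.383]
scene3 0.288 35 [0.578 0.377 0.288] [0.543 0.361] [0.631 0.385]
scene8 0.208 31 [0.591 0.119 0.21 ] [0.57  0.108] [0.61 0.13]
scene8 0.216 30 [0.581 0.12  0.217] [0.53 0.11] [0.608 0.131]
scene8 0.224 46 [0.576 0.121 0.224] [0.528 0.109] [0.609 0.131]
scene8 0.232 42 [0.573 0.12  0.232] [0.529 0.11 ] [0.609 0.132]
scene8 0.24 46 [0.576 0.12  0.24 ] [0.53  0.109] [0.609 0.131]
scene8 0.248 39 [0.579 0.122 0.248] [0.528 0.107] [0.612 0.133]
side8 0.208 53 [0.583 0.118 0.21 ] [0.544 0.103] [0.604 0.13 ]
side8 0.216 32 [0.578 0.121 0.217] [0.53  0.106] [0.619 0.131]
side8 0.224 35 [0.573 0.121 0.224] [0.529 0.109] [0.618 0.129]
side8 0.232 33 [0.568 0.122 0.232] [0.529 0.111] [0.616 0.128]
side8 0.24 38 [0.574 0.122 0.24 ] [0.529 0.109] [0.616 0.129]
side8 0.248 31 [0.579 0.124 0.249] [0.524 0.11 ] [0.622 0.13 ]
```

View pics/g3.png

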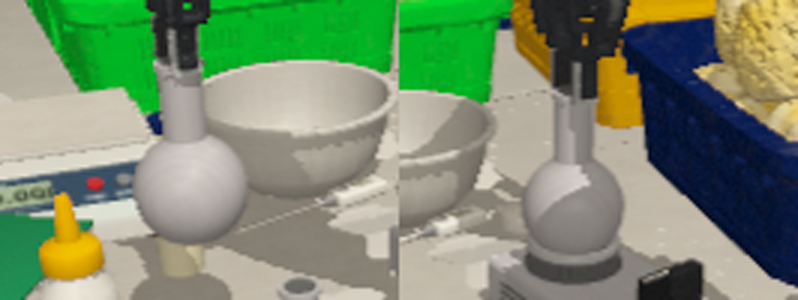

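The crops show the fingers had the flask only by its top lip. The true tips stand about 41 mm above where the reported TCP implies, so I'll go by vision here: open, descend 40 mm more, then close.

```bash
echo '[[[0,0,0,0,0,0],[0,0,0,0,0,0],[0,0,0,0,0,0],[0,0,0,0,0,0],[0,0,0,0,0,0]]]' | python3 nudge.py 0.06; echo '[[[0,0,0.006,0,0,0],[0,0,0.01,0,0,0],[0,0,0.01,0,0,0],[0,0,0.008,0,0,0],[0,0,0.004,0,0,0],[0,0,0.002,0,0,0],[0,0,0,0,0,0],[0,0,0,0,0,0]]]' | python3 nudge.py; echo '[[[0,0,0,0,0,0],[0,0,0,0,0,0],[0,0,0,0,0,0],[0,0,0,0,0,0],[0,0,0,0,0,0],[0,0,0,0,0,0]]]' | python3 nudge.py 0.005 40
python3 - <<'E'
from rig import manip
from h import *
s=manip.sense();print(s['tcp_pos'],s['moment'],s['contact_force'])
E
```

```text
time_s: 18.57
tcp_pos: [0.4375, 0.1109, 0.0901]
tool_rot: [-0.0, 0.643, 0.766, -0.0]
contact_force: [0.3, 0.1, -0.3]
opening: 0.0597
grasp_force: 0.0
time_s: 19.23
tcp_pos: [0.4377, 0.1109, 0.05]
tool_rot: [-0.0, 0.643, 0.766, -0.0]
contact_force: [0.7, -1.1, 0.6]
opening: 0.0601
grasp_force: 0.0
time_s: 19.73
tcp_pos: [0.4369, 0.1107, 0.0506]
tool_rot: [-0.0, 0.643, 0.766, -0.001]
contact_force: [-2.8, -1.2, 6.3]
opening: 0.0155
grasp_force: 40.4
[0.43688475 0.11071788 0.05062299] [-0.17612579  0.48775156 -0.05309512] [-2.77363968 -1.22609703  6.25412649]
```

```bash
echo '[[[0,0,-0.0015,0,0,-0.06],[0,0,0,0,0,-0.1],[0,0,0,0,0,-0.1],[0,0,0,0,0,-0.1],[0,0,0,0,0,-0.1],[0,0,0,0,0,-0.1],[0,0,0,0,0,-0.1],[0,0,0,0,0,-0.1]]]' | python3 nudge.py; python3 -c "
from rig import manip
s=manip.sense();print(s['moment'],s['qpos'][5])"; echo '[[[0,0,0,0,0,-0.1],[0,0,0,0,0,-0.1],[0,0,0,0,0,-0.08],[0,0,0,0,0,0],[0,0,0,0,0,0]]]' | python3 nudge.py; python3 -c "
from rig import manip
s=manip.sense();print(s['moment'],s['qpos'][5])"
```

```text
time_s: 20.4
tcp_pos: [0.4353, 0.1098, 0.0507]
tool_rot: [-0.002, 0.31, 0.951, -0.002]
contact_force: [-3.8, -5.5, -0.6]
opening: 0.0152
grasp_force: 41.5
[-0.5356807   0.34511483 -0.2259581 ] -0.8834574169366716
time_s: 20.82
tcp_pos: [0.435, 0.1093, 0.0507]
tool_rot: [-0.002, 0.176, 0.984, -0.002]
contact_force: [-3.6, -5.5, -0.9]
opening: 0.015
grasp_force: 41.7
[-0.7626763   0.41822069  0.00922801] -1.1592043403958545
```

```bash
M='from rig import manip
s=manip.sense();print("MZ",s["moment"].round(3),s["qpos"][5].round(4))'; echo '[[[0,0,0,0,0,-0.1],[0,0,0,0,0,-0.1],[0,0,0,0,0,0]]]' | python3 nudge.py; python3 -c "$M"; echo '[[[0,0,0,0,0,-0.08],[0,0,0,0,0,-0.04],[0,0,0,0,0,0],[0,0,0,0,0,0]]]' | python3 nudge.py; python3 -c "$M"; echo '[[[0,0,0,0,0,-0.08],[0,0,0,0,0,0],[0,0,0,0,0,0]]]' | python3 nudge.py; python3 -c "$M"
```

```text
time_s: 21.07
tcp_pos: [0.4349, 0.1088, 0.0507]
tool_rot: [-0.003, 0.076, 0.997, -0.002]
contact_force: [-4.2, -7.6, 0.5]
opening: 0.0156
grasp_force: 41.7
MZ [-0.96   0.544 -0.04 ] -1.3623
time_s: 21.4
tcp_pos: [0.4348, 0.1085, 0.0507]
tool_rot: [-0.003, 0.017, 1.0, -0.002]
contact_force: [-4.0, -8.8, 1.1]
opening: 0.0155
grasp_force: 41.8
MZ [-1.082  0.542  0.087] -1.4794
time_s: 21.65
tcp_pos: [0.4348, 0.1084, 0.0507]
tool_rot: [-0.003, -0.023, 1.0, -0.002]
contact_force: [-4.0, -8.5, 1.1]
opening: 0.0152
grasp_force: 41.8
MZ [-1.237  0.563  0.029] -1.5593
```

```bash
M='from rig import manip
s=manip.sense();print("MZ",s["moment"].round(3),s["qpos"][5].round(4))'; echo '[[[0.001,-0.002,0,0,0,-0.06],[0,0,0,0,0,0],[0,0,0,0,0,0]]]' | python3 nudge.py; python3 -c "$M"; echo '[[[0,0,0,0,0,-0.06],[0,0,0,0,0,0],[0,0,0,0,0,0]]]' | python3 nudge.py; python3 -c "$M"; echo '[[[0,0,0,0,0,-0.06],[0,0,0,0,0,0],[0,0,0,0,0,0]]]' | python3 nudge.py; python3 -c "$M"
```

```text
time_s: 21.9
tcp_pos: [0.4349, 0.1082, 0.0507]
tool_rot: [-0.002, -0.051, 0.999, -0.0]
contact_force: [-1.6, -4.0, -2.4]
opening: 0.0154
grasp_force: 41.2
MZ [-0.361  0.365 -0.315] -1.6218
time_s: 22.15
tcp_pos: [0.4344, 0.1082, 0.0508]
tool_rot: [-0.003, -0.08, 0.997, -0.0]
contact_force: [-4.4, -3.8, -1.2]
opening: 0.0154
grasp_force: 67.0
MZ [-0.641  0.759 -1.249] -1.6795
time_s: 22.4
tcp_pos: [0.4344, 0.1082, 0.0509]
tool_rot: [-0.003, -0.107, 0.994, 0.001]
contact_force: [-4.7, -4.7, 0.3]
opening: 0.0154
grasp_force: 104.1
MZ [-0.811  0.765 -2.776] -1.7353
```

Torque climbs steeply beyond about 186°, so that is the stop. I'll ease off, release, and look at where the knob rests to get an absolute zero.

```bash
echo '[[[0,0,0,0,0,0.06],[0,0,0,0,0,0.05],[0,0,0,0,0,0]]]' | python3 nudge.py; echo '[[[0,0,0,0,0,0],[0,0,0,0,0,0],[0,0,0,0,0,0],[0,0,-0.02,0,0,0],[0,0,-0.03,0,0,0],[0,0,-0.04,0,0,0],[0,0,-0.03,0,0,0],[0,0,0,0,0,0]]]' | python3 nudge.py 0.06
cat > knob.py <<'E'
from rig import manip
from h import *
import sys
n=sys.argv[1]; s=manip.sense(); print(s["tcp_pos"],s["tool_rot"].round(3))
for cam in ("wrist","side"):
    c=manip.camera(cam); np.savez(n+cam+".npz",**c); cv2.imwrite(f"pics/{n}{cam}.png",c["color"][:,:,::-1]); P=cloud(c)
    H=P[:,:,2]; m=(H>.093)&(H<.107)&(np.hypot(P[:,:,0]-.438,P[:,:,1]-.11)<.045); v,u=np.nonzero(m); Q=plane(c,np.c_[u,v],.1)
    if len(Q)<20: print(cam,"none"); continue
    w,V=np.linalg.eigh(np.cov(Q[:,:2].T)); print(cam,len(Q),cv2.minAreaRect(Q[:,:2].astype(np.float32)*1000),"pca",np.degrees(np.arctan2(V[1,1],V[0,1]))%180)
    wm=m&(c["color"].min(2)>120); v,u=np.nonzero(wm)
    if len(u): print(" white-ctr",(plane(c,np.c_[u,v],.1).mean(0)-Q.mean(0)).round(4)[:2],len(u))
E
python3 knob.py k14
```

```text
time_s: 22.65
tcp_pos: [0.4346, 0.1082, 0.0507]
tool_rot: [-0.002, -0.056, 0.998, -0.001]
contact_force: [-4.0, -3.1, -2.2]
opening: 0.0156
grasp_force: 42.6
time_s: 23.32
tcp_pos: [0.4432, 0.1095, 0.1798]
tool_rot: [0.009, -0.058, 0.998, 0.0]
contact_force: [1.3, 0.1, -0.0]
opening: 0.0603
grasp_force: 0.0
[0.44318467 0.10954021 0.17984789] [ 0.009 -0.058  0.998  0.   ]
wrist 1239 ((436.4591369628906, 108.79169464111328), (61.7756233215332, 15.730562210083008), 4.095895290374756) pca 4.239921776073913
 white-ctr [-0.0139 -0.0011] 87
side 139 ((435.41839599609375, 113.14962005615234), (62.77232360839844, 24.82005500793457), 4.368398666381836) pca 4.6873019356552845
 white-ctr [-0.0164 -0.0078] 1
```

Run:
```python
from h import *
from scipy.ndimage import map_coordinates
from scipy.signal import find_peaks
c=dict(np.load("k14wrist.npz")); g=cv2.cvtColor(c["color"],cv2.COLOR_RGB2GRAY).astype(float); K=c["mtx"]
ctr=np.array([.4365,.1088]); A=np.radians(np.arange(0,360,1.))
for r in(.037,.039,.041,.043,.045):
    X=np.c_[ctr[0]+r*np.cos(A),ctr[1]+r*np.sin(A),np.full(len(A),.0505)]
    s=(X-c["xyz"])@rot(c["attitude"]); s=s[:,:2]/s[:,2:]; s=s*(1+float(c["k1"])*(s**2).sum(1,keepdims=True))
    u=s*[K[0,0],K[1,1]]+[K[0,2],K[1,2]]; p=map_coordinates(g,[u[:,1],u[:,0]],order=1)
    pk,_=find_peaks(-p,prominence=18,width=(None,14)); print(r,[(int(k),int((184-k)%360)) for k in pk[::-1]])
```

```text
0.037 [(304, 240)]
0.039 []
0.041 [(219, 325), (184, 0), (135, 49)]
0.043 [(184, 0), (159, 25), (134, 50), (110, 74)]
0.045 [(184, 0), (159, 25), (134, 50), (110, 74), (85, 99), (62, 122), (38, 146)]
```

The released knob rests at 184.2°, aligned with the zero mark; the marks run at a 24° pitch, so the target is 64.2°. Regrip and turn 2.094 rad clockwise.

```bash
echo '[[[0,0,0.02,0,0,0.044],[0,0,0.03,0,0,0],[0,0,0.03,0,0,0],[0,0,0.02,0,0,0],[0,0,0.012,0,0,0],[0,0,0.006,0,0,0],[0,0,0,0,0,0],[0,0,0,0,0,0]]]' | python3 nudge.py 0.06; echo '[[[0,0,0,0,0,0],[0,0,0,0,0,0],[0,0,0,0,0,0],[0,0,0,0,0,0],[0,0,0,0,0,0],[0,0,0,0,0,0]]]' | python3 nudge.py 0.005 40; python3 -c 'from rig import manip
s=manip.sense();print("MZ",s["moment"].round(3),s["qpos"][5].round(4))'
```

```text
time_s: 24.08
tcp_pos: [0.4363, 0.1088, 0.0531]
tool_rot: [-0.001, -0.035, 0.999, 0.0]
contact_force: [0.6, 0.3, -0.2]
opening: 0.0604
grasp_force: 0.0
time_s: 24.58
tcp_pos: [0.4375, 0.1085, 0.0546]
tool_rot: [0.001, -0.035, 0.999, -0.0]
contact_force: [-1.0, -2.6, 6.3]
opening: 0.0152
grasp_force: 42.7
MZ [-0.306  0.238 -0.025] -1.5896
```

```bash
echo '[[[0,0,0,0,0,0.1],[0,0,0,0,0,0.1],[0,0,0,0,0,0.1],[0,0,0,0,0,0.1],[0,0,0,0,0,0.1],[0,0,0,0,0,0.1],[0,0,0,0,0,0.1],[0,0,0,0,0,0.1]]]' | python3 nudge.py; echo '[[[0,0,0,0,0,0.1],[0,0,0,0,0,0.1],[0,0,0,0,0,0.1],[0,0,0,0,0,0.1],[0,0,0,0,0,0.1],[0,0,0,0,0,0.1],[0,0,0,0,0,0.1],[0,0,0,0,0,0]]]' | python3 nudge.py; echo '[[[0,0,0,0,0,0.1],[0,0,0,0,0,0.1],[0,0,0,0,0,0.1],[0,0,0,0,0,0.1],[0,0,0,0,0,0.09],[0,0,0,0,0,0],[0,0,0,0,0,0]]]' | python3 nudge.py;python3 -c 'from rig import manip
import numpy as np
s=manip.sense();q=s["tool_rot"];print("MZ",s["moment"].round(3),s["qpos"][5].round(4),np.degrees(2*np.arctan2(q[2],q[1])))'
```

```text
time_s: 25.25
tcp_pos: [0.4375, 0.1083, 0.0546]
tool_rot: [0.001, 0.359, 0.933, -0.0]
contact_force: [-1.0, -2.4, 6.3]
opening: 0.0149
grasp_force: 42.7
time_s: 25.92
tcp_pos: [0.4374, 0.1082, 0.0546]
tool_rot: [0.001, 0.657, 0.754, -0.0]
contact_force: [-1.6, -3.6, 6.2]
opening: 0.0148
grasp_force: 42.8
time_s: 26.5
tcp_pos: [0.4373, 0.1082, 0.0546]
tool_rot: [0.001, 0.819, 0.573, 0.0]
contact_force: [-1.4, -3.0, 7.2]
opening: 0.0146
grasp_force: 42.9
MZ [-0.584  0.348 -0.089] 0.401 69.98870439919578
```

```bash
echo '[[[0,0,0,0,0,0.1],[0,0,0,0,0,0],[0,0,0,0,0,0]]]' | python3 nudge.py; echo '[[[0,0,0,0,0,0],[0,0,0,0,0,0],[0,0,0,0,0,0],[0,0,0,0,0,0],[0,0,-0.02,0,0,0],[0,0,-0.03,0,0,0],[0,0,-0.04,0,0,0],[0,0,-0.03,0,0,0]]]' | python3 nudge.py 0.06; echo '[[[0,0,-0.02,0,0,0],[0,0,0,0,0,0],[0,0,0,0,0,0]]]' | python3 nudge.py; python3 knob.py k15; python3 seat.py 16; python3 tilt.py side16,.578,.118,.104 scene16,.578,.118,.104
```

```text
time_s: 26.75
tcp_pos: [0.4373, 0.1082, 0.0546]
tool_rot: [0.001, 0.847, 0.532, 0.0]
contact_force: [-1.9, -2.9, 6.6]
opening: 0.0154
grasp_force: 42.9
time_s: 27.42
tcp_pos: [0.4368, 0.109, 0.1756]
tool_rot: [0.0, 0.847, 0.532, 0.0]
contact_force: [0.9, 0.9, -0.1]
opening: 0.0601
grasp_force: 0.0
time_s: 27.67
tcp_pos: [0.4376, 0.109, 0.1948]
tool_rot: [0.001, 0.847, 0.532, 0.001]
contact_force: [-0.7, 0.1, -0.6]
opening: 0.0602
grasp_force: 0.0
[0.43758923 0.10898864 0.19475173] [0.001 0.847 0.532 0.001]
wrist 1087 ((439.4153747558594, 110.27328491210938), (61.259246826171875, 15.143465042114258), 63.812347412109375) pca 64.24409951211312
 white-ctr [0.006  0.0135] 102
side 133 ((433.97265625, 112.88526916503906), (65.17315673828125, 24.041345596313477), 63.79790115356445) pca 66.13329993803255
 white-ctr [0.0101 0.0087] 12
side [0.5768 0.1173 0.1041] 666
 lip [0.58206049 0.11818605 0.019     ] 0.21219457072527337 116
scene [0.5793 0.1183 0.1045] 703
 lip [0.58297029 0.11910097 0.019     ] 0.2111713668777902 80
side16 182 ball [0.5768 0.1173 0.1042] neck mid [0.5797 0.1179] tilt deg from ball: [2.17 0.45] line slope [ 1.35 -0.77]
scene16 196 ball [0.5793 0.1183 0.1044] neck mid [0.5822 0.119 ] tilt deg from ball: [2.18 0.54] line slope [1.99 0.49]
```

View pics/side16.png

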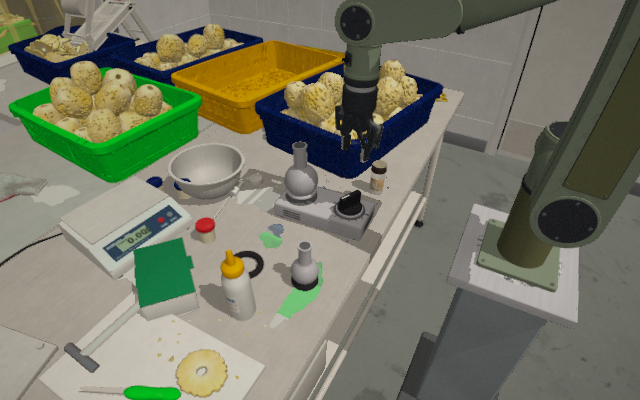

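The final view shows the flask seated upright in the cradle at (301,175), the knob set at (349,205), and the small flask, bottle and shaker where they were. The gripper is clear of everything.

```bash
python3 -c "
from rig import manip
print(manip.hand_in())"
```

```text
the job is handed in; nothing more can be done
None
```

The job is handed in: the large flask sits centred in the cradle, leaning about 2°; I gripped it at the top lip, not the bare neck. The timer knob rests five clicks (120°) clockwise from its stop, the small flask, bottle and shaker look unmoved, and the arm is clear.

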